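# Set the stop screw to the setting block

## Task

With the red-handled driver from the wooden stand, turn the stop screw of the blue fixture clockwise until the setting block beneath it just drags: lightly pinched, not clamped hard. Put the driver back upright in its stand, then draw the block by its orange tab along the channel until it is clear of the screw's foot, and leave it lying in the channel. Leave the other things on the bench where they are.

Things in the scene. Friction and masses are not known exactly. Their poses are not given: they have to be found in the camera images.
- stop_fixture: blue fixture, fixed to the bench, 115 x 210 mm, 76 mm high; origin on the bench below the screw axis. Its channel runs along its y axis, from y = -148 to +58 mm: a floor at z = 12 mm between two steel rails 32 mm apart inside and 12 mm high. A column on its +x side carries an arm (top at z = 76 mm) over the channel.
- stop_screw: steel stop screw, upright in the fixture's arm; origin on its axis, about 81 mm above the bench. Head: an open cup 31 mm across, 24 mm inside, rim 19 mm above the origin. Turned clockwise from above it goes down 3 mm per radian (coarse right-hand thread); turning it freely takes 0.06 N m (0.04 when held) and it stays where left. Its lower end carries a flat brass foot, 23 mm across.
- slot_floor (a point): centre of the bottom of the slot in the screw's cup, on the screw axis, 7 mm above the screw's origin; its x axis lies along the slot. The straight slot, 5.6 mm wide and 6 mm deep, lies between two brass bars 19 mm long on the cup's floor; the cup's rim is 12 mm above this point.
- setting_block: steel setting block lying in the channel beneath the foot, 30 x 110 x 24 mm (x, y, z), 0.25 to 0.4 kg; origin at the centre of its underside, y axis along the channel. Its +y end reaches 21 to 28 mm past the screw axis; it is clear of the foot when its origin is at least 68 mm to the -y side of the screw axis (fixture frame).
- block_tab (a point): grasp point on the block's upright orange tab: tab 12 mm thick (along x), 22 mm long (along y), top 62 mm above the block's underside; the point lies 15 mm below the tab's top and 43 mm from the block's centre towards -y.
- driver_grip (a point): grasp point in the driver's red handle, 95 mm above its tip (driver's z axis points up from tip to handle). The handle is 22 mm thick along y, 30 mm along x (the blade's width), 62 mm tall from 60 to 122 mm above the tip. 90 g.
- driver_tip (a point): centre of the end of the driver's flat blade, 18 mm wide (x), 3 mm thick (y), 12 mm long; then a 12 mm round shank, then a shoulder 30 mm across at 55 mm above the tip, which rests on the stand.
- stand_hole (a point): centre of the mouth of the round hole, 23 mm wide, through the wooden stand (64 x 64 x 62 mm, fixed to the bench); the mouth is 62 mm above the bench. The driver in it hangs on its shoulder, the tip 55 mm below the mouth.
- lock_cylinder_1: brass lock cylinder, 35 mm across, 30 mm high, loose bystander; origin at its underside.
- lock_cylinder_3: another brass lock cylinder like it, loose bystander.
- tape_measure: yellow tape measure, 34 x 72 x 58 mm, loose bystander; origin at its underside.
- under_foot (a point): point on the channel floor below the foot. The gap from foot to block at the start is not measured and differs from job to job: 0.1 to 3.1 mm, up to 1.05 rad of turning. Once they touch, the sprung foot presses 4.5 N harder per 0.1 rad, and each newton adds about 0.01 N m to the turning moment (0.006 when held still). Just dragging means a pinch of 3 to 13 N; over 25 N is clamped hard.

How it is judged:
By the outcome, as a careful person would: the job done as asked, in the order asked, and still so for the second after the job is handed in, with the robot touching nothing.
It also fails if it takes over 72 s, if anything falls off the work surface, if the arm or the gripper's body presses on something with over 40 N, if the wrist force passes 120 N, or if a joint passes its speed limit or range.

## Robot

A 6-joint arm with a two-finger parallel gripper is mounted at the origin on a cart in front of the work surface, level with it; the furniture and walls round the work are solid. World frame = base frame: x ahead of the robot, y to its left, z up, the work surface at z = 0. Lengths are in m, angles in rad, forces in N, time in s.
With the tool pointing down it reaches from about 0.3 to 0.875 m from the base axis. Payload 6.4 kg.
Tool frame: the origin (TCP) lies between the finger pads; the fingertips stand 8 mm ahead of it and the grasp point (between the pads) lies 11 mm behind it (ctrl.finger_overhang is the distance from the TCP to the fingertips, in m); z points along the fingers, y is the line along which they close (so a half turn about z gives the same grasp; the last joint's range is limited). The gripper opens to 85 mm and grips with 20 to 120 N. Pads are 22 mm wide; open, the fingers measure 114 mm over their backs; the gripper's body (76 mm by 85 mm) begins 54 mm behind the grasp point. The pads swing forward as they close: fully open they stand 13 mm farther back than shut.
Start: joints at [1.109, 0.181, 1.607, -0, 1.354, -0.206], TCP at [0.145, 0.556, 0.239] pointing down, gripper open.
Joint ranges: [-2.99, 2.99], [-0.89, 2.07], [0.3, 2.58], [-1.14, 4.28], [0, 2.63], [-3.12, 3.12]. Speed limits (rad/s): [2.57, 2.57, 3.01, 3.14, 3.14, 3.14].

## Interface

Orientations are given as a unit quaternion [w, x, y, z].
In Python, from bench import ctrl, camera gives the robot as it stands.
- The arm moves only by the shell command python3 -m pendant 'ROWS' [OPENING]. ROWS is JSON, a list of rows, each a list of 6 numbers: the shift along the world's x, y, z normalised to -1 to 1, where 1 is 200 mm, then the turn, a rotation vector about the world's x, y, z normalised to -1 to 1, where 1 is pi/2 rad. In form: [[dx, dy, dz, rx, ry, rz], ...]. A call has exactly 10 rows; each row shifts and turns the commanded pose from where the row before left it; what a row does not reach is not made up. A row lasts 1/8 s, in which the tool goes at most 62.5 mm and 10.7 degrees, less where a joint would pass 70% of its speed; a pose out of reach is approached as far as the arm can. A call with a number of a shift or a turn outside -1 to 1 is refused whole. A call with a gripper value outside its range is refused whole. OPENING is the opening, from -1 (shut) to 1 (fully open), set as the call begins (- or left out, the last holds). The fingers move at their own pace and stop on an object; the grip force is fixed at half the most. Time passes only in rows, so rows that do not move let the fingers close, or fill a call up. It gives the time, the measured TCP pose, the force, the opening and the grip force at its end, in the units of the state.
- ctrl.get_obs(): the state, without advancing time (a new reading comes with each control period).
- camera(name): name is "side" or "top"; returns a dict with "color" (384x512x3 uint8, blue, green, red), "fx", "fy", "cx", "cy" (pixels), "xyz" and "rotation" of the camera in the world. Camera axes: x right, y down, z forward; pixel columns grow to the right and rows downward; lengths in m; the calibration is good to about 2 mm. A picture is of the moment at which its call begins. There is no depth.
- ctrl.hand_in(): hands the job in; it is judged then, once.
The state is a dict: "time_s": time; "q": joint angles; "dq": joint speeds; "joint_efforts": joint torques, N m; "eef_pos": TCP position; "eef_rot": TCP orientation; "wrist_force": force on the tool from outside, world axes, zero at the start; "torque": the same for the moment, N m; "opening": opening from 0.0 (shut) to 1.0 (fully open); "grasp_force": force on a finger pad.
Only numpy, scipy, OpenCV 4.12 (cv2) and the standard library are available. Lean on these libraries where they do the work, as an engineer would, in place of code of your own. Each camera call takes 0.05 s, during which the arm holds its last target. There are 200 camera calls.

## Working session

There is one attempt and no reset: what is moved stays moved. The work goes in short steps, Python scripts to look and compute and a shell command to move; the robot and the scene stay as the last step left them, time stands still between calls to the robot, and variables do not carry over. Pictures are saved under pics/ and viewed, at most 10 in all, crops included, and the job is handed in when it is done.

```bash
mkdir -p pics; ls; python3 - <<'E'
from bench import ctrl,camera
import cv2,numpy as np
for n in("top","side"):
    c=camera(n); cv2.imwrite(f"pics/{n}0.png",c["color"]); print(n,c["fx"],c["fy"],c["cx"],c["cy"],np.round(c["xyz"],4).tolist(),np.round(c["rotation"],4).tolist())
o=ctrl.get_obs(); print(o["time_s"],o["eef_pos"],o["eef_rot"],o["wrist_force"])
E
```

```text
pics
top 447.27021677479024 447.27021677479024 258.927761589075 195.25357549206694 [0.26, -0.0006, 1.4348] [0.0534, -0.6992, 0.7113, -0.0481]
side 441.9985733516176 441.9985733516176 262.0848290915916 194.48367639300264 [0.3577, 0.827, 0.7333] [0.0276, -0.0753, 0.8947, -0.4393]
0.1 [0.1452562  0.55587872 0.23849056] [-2.60525435e-04  1.27546343e-01  9.91832311e-01 -7.27238714e-04] [ 0.40447706 -0.27044585 -0.42638584]
```

View pics/top0.png

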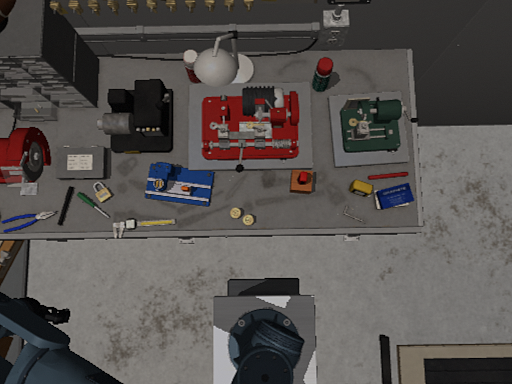

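View pics/side0.png

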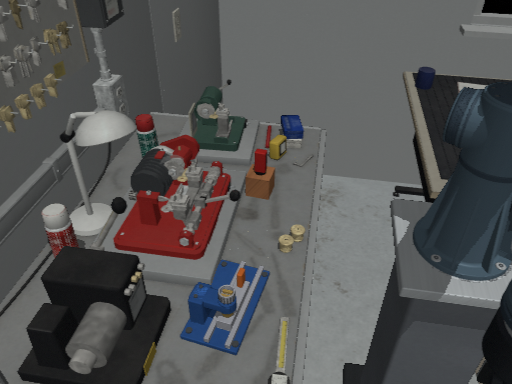

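```bash
cat > h.py <<'E'
import numpy as np,cv2
from scipy.spatial.transform import Rotation as R
from bench import ctrl,camera
K={"top":(447.2702,258.9278,195.2536,[0.26,-0.0006,1.4348],[0.0534,-0.6992,0.7113,-0.0481]),
"side":(441.9986,262.0848,194.4837,[0.3577,0.827,0.7333],[0.0276,-0.0753,0.8947,-0.4393])}
def rot(n): return R.from_quat(K[n][4],scalar_first=True).as_matrix()
def ray(n,u,v):
    f,cx,cy,p,_=K[n]; return np.array(p),rot(n)@[(u-cx)/f,(v-cy)/f,1]
def atz(n,u,v,z):
    p,d=ray(n,u,v); return p+d*(z-p[2])/d[2]
def proj(n,X):
    f,cx,cy,p,_=K[n]; c=(np.atleast_2d(X)-p)@rot(n); return c[:,:2]/c[:,2:]*f+[cx,cy]
def tri(a,b):
    (p,d),(q,e)=ray("top",*a),ray("side",*b); s=np.linalg.lstsq(np.c_[d,-e],q-p,rcond=None)[0]
    x,y=p+d*s[0],q+e*s[1]; return (x+y)/2,np.linalg.norm(x-y)
def crop(img,x,y,w,h,s): return cv2.resize(img[y:y+h,x:x+w],None,fx=s,fy=s,interpolation=cv2.INTER_CUBIC)
E
python3 - <<'E'
from h import *
t=cv2.imread("pics/top0.png");s=cv2.imread("pics/side0.png")
a=np.zeros((600,800,3),np.uint8)
a[:300,:480]=crop(t,140,155,80,50,6)      # fixture top
a[:300,500:800]=crop(t,280,160,50,50,6)
a[300:,:500]=crop(s,175,255,100,60,5)
a[300:,500:800]=crop(s,230,140,60,60,5)
cv2.imwrite("pics/c1.png",a)
E
```

```text
(no output)
```

View pics/c1.png

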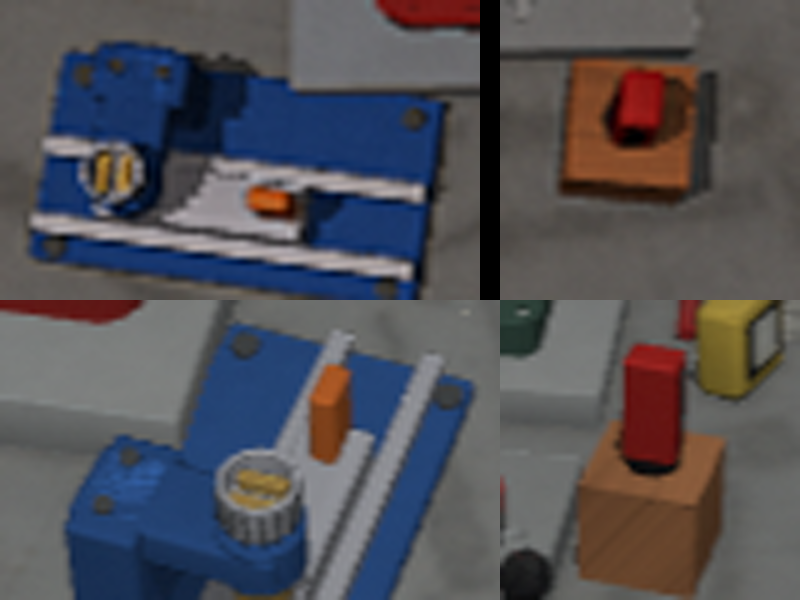

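```bash
cat > fit.py <<'E'
from h import *
from scipy.optimize import minimize
def box(x,y,th,w,l,z0,z1):
    c=np.array([[a*w/2,b*l/2] for a in(-1,1) for b in(-1,1)]); r=np.array([[np.cos(th),-np.sin(th)],[np.sin(th),np.cos(th)]])
    c=c@r.T+[x,y]; return np.vstack([np.c_[c,np.full(4,z)] for z in(z0,z1)])
def sil(n,P,S=8):
    m=np.zeros((384*S//1,512*S),np.uint8); p=(proj(n,P)+.5)*S
    cv2.fillConvexPoly(m,cv2.convexHull(p.astype(np.float32)).astype(np.int32),255)
    return cv2.resize(m,(512,384),interpolation=cv2.INTER_AREA)/255.
def fitbox(ws,x0,w,l,z0,z1):
    # ws: {cam:(soft mask)}
    def f(v): return sum(((sil(n,box(v[0],v[1],v[2],w,l,z0,z1))-m)**2).sum() for n,m in ws.items())
    best=None
    for t in np.arange(-1.5,1.6,.3):
        r=minimize(f,[x0[0],x0[1],t],method="Nelder-Mead",options=dict(initial_simplex=np.array([[x0[0],x0[1],t],[x0[0]+.01,x0[1],t],[x0[0],x0[1]+.01,t],[x0[0],x0[1],t+.3]]),maxiter=60))
        if best is None or r.fun<best.fun: best=r
    return best
def mask(img,roi,fn):
    x,y,w,h=roi; m=np.zeros(img.shape[:2]); m[y:y+h,x:x+w]=fn(img[y:y+h,x:x+w].astype(float)); return m
E
python3 - <<'E'
from fit import *
t=cv2.imread("pics/top0.png");s=cv2.imread("pics/side0.png")
o=ctrl.get_obs(); Rm=R.from_quat(o["eef_rot"],scalar_first=True).as_matrix(); print("toolx",Rm[:,0],"tooly",Rm[:,1])
print("cup",atz("top",158.4,183.7,.1),atz("side",226.6,291.6,.1),tri((158.4,183.7),(226.6,291.6)))
C=lambda x,y,ox=140,oy=155,k=6:((x+.5)/k-.5+ox,(y+.5)/k-.5+oy)
r=[atz("top",*C(*p),.024)[:2] for p in((43,145),(33,222),(423,193),(410,271))]
L,Rr=(r[0]+r[1])/2,(r[2]+r[3])/2; d=L-Rr; print("chan len",np.linalg.norm(d),"origin",Rr+d*148/206,"yaw(y axis)",np.arctan2(-d[0],d[1]))
red=lambda a:(a[...,2]>85)&(a[...,1]<.35*a[...,2])
org=lambda a:(a[...,2]>110)&(a[...,1]<.7*a[...,2])&(a[...,0]<.4*a[...,2])
m1={"top":mask(t,(290,165,30,25),red),"side":mask(s,(248,145,25,35),red)}
print({k:v.sum() for k,v in m1.items()})
x0=atz("top",303,177,.1); b=fitbox(m1,x0,.03,.022,.067,.129); print("handle",b.x,b.fun)
for n in m1: bb=fitbox({n:m1[n]},x0,.03,.022,.067,.129); print(n,bb.x,bb.fun)
m2={"top":mask(t,(175,180,20,15),org),"side":mask(s,(230,262,20,30),org)}
print({k:v.sum() for k,v in m2.items()})
x0=atz("top",184,188,.06); b=fitbox(m2,x0,.012,.022,.036,.074); print("tab",b.x,b.fun)
wood=lambda a:(a[...,2]>70)&(a[...,0]<.62*a[...,2])
m3={"top":mask(t,(285,162,32,35),wood),"side":mask(s,(243,145,35,58),wood)}
for k in m3: m3[k]=np.maximum(m3[k],m1[k]*(0))
x0=atz("top",301,181,.03)
for z1 in(.062,):
    tm=m3["top"]; b=fitbox({"top":tm},x0,.064,.064,0,z1); print("stand",b.x,b.fun,tm.sum())
E
```

```text
toolx [-9.67463725e-01  2.53009547e-01  3.31281812e-04] tooly [ 0.25300879  0.9674628  -0.00150906]
cup [0.49400293 0.31208527 0.1       ] [0.49484216 0.31485257 0.1       ] (array([0.49494299, 0.31274751, 0.09733483]), np.float64(0.0009322010937075705))
chan len 0.20451182016814026 origin [0.49493168 0.31292337] yaw(y axis) -0.14624649909047327
{'top': np.float64(62.0), 'side': np.float64(235.0)}
handle [ 0.50727603 -0.12958915  1.57974903] 98.90835832372164
top [ 0.5052     -0.12484283 -0.36904796] 40.88467512495194
side [ 0.50643193 -0.12661348  1.57987261] 43.78482122260669
{'top': np.float64(21.0), 'side': np.float64(92.0)}
tab [0.48599558 0.23869356 0.19732956] 65.0642368319877
stand [ 0.50892352 -0.12667943 -0.08691336] 134.720984236832 360.0
```

```bash
cat > v.py <<'E'
from fit import *
t=cv2.imread("pics/top0.png");s=cv2.imread("pics/side0.png")
red=lambda a:(a[...,2]>45)&(a[...,1]<.5*a[...,2])&(a[...,0]<.5*a[...,2])
m1={"top":mask(t,(298,168,14,16),red),"side":mask(s,(252,146,18,28),red)}
org=lambda a:(a[...,2]>90)&(a[...,1]<.75*a[...,2])&(a[...,0]<.55*a[...,2])
m2={"top":mask(t,(178,182,14,12),org),"side":mask(s,(234,264,14,26),org)}
print([m.sum() for d in(m1,m2) for m in d.values()])
x0=atz("top",303,177,.1); H={}
for k,d in (("both",m1),("top",{"top":m1["top"]}),("side",{"side":m1["side"]})):
    b=fitbox(d,x0,.03,.022,.067,.129); print(k,b.x,b.fun); H[k]=b.x
x0=atz("top",184,188,.06); b=fitbox(m2,x0,.012,.022,.036,.074); print("tab",b.x,b.fun)
def draw(img,n,P,ox,oy,k):
    p=((proj(n,P)+.5-[ox,oy])*k).astype(int)
    for i in range(8):
        for j in range(i):
            if (i^j) in(1,2,4): cv2.line(img,tuple(map(int,p[i])),tuple(map(int,p[j])),(255,255,0),1)
A=crop(t,290,162,30,30,13);B=crop(s,240,140,40,40,10)
draw(A,"top",box(*H["both"],.03,.022,.067,.129),290,162,13);draw(B,"side",box(*H["both"],.03,.022,.067,.129),240,140,10)
T=b.x; Cc=crop(t,170,175,30,25,13);D=crop(s,225,255,40,40,10)
draw(Cc,"top",box(*T,.012,.022,.036,.074),170,175,13);draw(D,"side",box(*T,.012,.022,.036,.074),225,255,10)
o=np.zeros((600,800,3),np.uint8)
def put(im,y,x):
    im=im[:300,:395]; o[y:y+im.shape[0],x:x+im.shape[1]]=im
put(A,0,0);put(B,0,400);put(Cc,300,0);put(D,300,400)
cv2.imwrite("pics/c2.png",o)
E
python3 v.py
```

```text
[np.float64(90.0), np.float64(267.0), np.float64(23.0), np.float64(119.0)]
both [ 0.50606606 -0.12612112  0.14627648] 61.23275663206459
top [ 0.5058687  -0.12632896 -0.17868412] 22.39338715878508
side [ 0.5059028  -0.12562011  0.14866511] 27.57158016147636
tab [0.48576515 0.23832638 0.09344688] 46.13988465974626
```

View pics/c2.png

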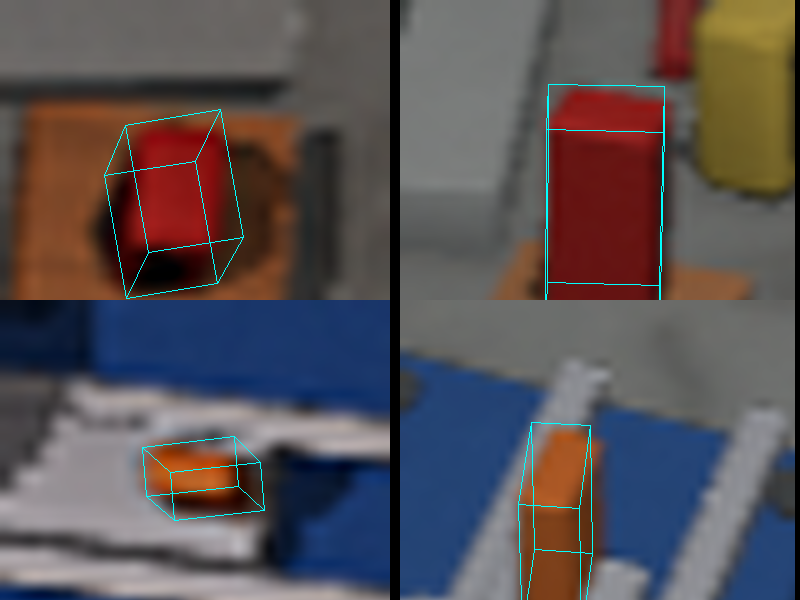

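```bash
python3 -m pendant '[[0.13,-0.24,0,0,0,0.01],[0.13,-0.24,0,0,0,0.01],[0.13,-0.24,0,0,0,0.01],[0.13,-0.24,0,0,0,0.01],[0.13,-0.24,0,0,0,0.01],[0.13,-0.24,0,0,0,0.01],[0.13,-0.24,0,0,0,0.01],[0.13,-0.24,0,0,0,0.01],[0.13,-0.24,0,0,0,0.005],[0.13,-0.24,0,0,0,0]]' 1
```

```text
time_s: 1.35
eef_pos: [0.4059, 0.0746, 0.2392]
eef_rot: [0.0, 0.061, 0.998, 0.0]
wrist_force: [0.9, 0.4, 0.7]
opening: 1.0
grasp_force: 0.0
```

```bash
python3 -m pendant '[[0.125,-0.25,0,0,0,0],[0.125,-0.25,0,0,0,0],[0.125,-0.25,0,0,0,0],[0.125,-0.25,0,0,0,0],[0,0,-0.1,0,0,0],[0,0,-0.15,0,0,0],[0,0,-0.15,0,0,0],[0,0,-0.15,0,0,0],[0,0,-0.12,0,0,0],[0,0,-0.07,0,0,0]]' 1 && python3 -m pendant '[[0,0,0,0,0,0],[0,0,0,0,0,0],[0,0,0,0,0,0],[0,0,0,0,0,0],[0,0,0,0,0,0],[0,0,0,0,0,0],[0,0,0,0,0,0],[0,0,0,0,0,0],[0,0,0,0,0,0],[0,0,0,0,0,0]]' -1
```

```text
time_s: 2.6
eef_pos: [0.5045, -0.1232, 0.0897]
eef_rot: [-0.001, 0.061, 0.998, 0.0]
wrist_force: [-0.3, 0.9, 0.5]
opening: 1.001
grasp_force: 0.0
time_s: 3.85
eef_pos: [0.5061, -0.1239, 0.0923]
eef_rot: [0.001, 0.061, 0.998, -0.0]
wrist_force: [-0.3, 0.4, 6.2]
opening: 0.249
grasp_force: 59.5
```

```bash
python3 -m pendant '[[0,0,0.08,0,0,0],[0,0,0.15,0,0,0],[0,0,0.18,0,0,0],[0,0,0.15,0,0,0],[0,0,0.09,0,0,0],[0,0.15,0,0,0,0],[-0.01,0.25,0,0,0,0],[-0.01,0.25,0,0,0,0],[-0.01,0.25,0,0,0,0],[-0.01,0.25,0,0,0,0]]' && python3 -m pendant '[[-0.01,0.25,0,0,0,0],[-0.01,0.25,0,0,0,0],[0,0.25,0,0,0,0],[0,0.18,0,0,0,0],[0,0.11,0,0,0,0],[0,0,0,0,0,0],[0,0,0,0,0,0],[0,0,0,0,0,0],[0,0,0,0,0,0],[0,0,0,0,0,0]]'; python3 - <<'E'
from h import *
a=np.zeros((500,800,3),np.uint8)
for i,(n,x,y) in enumerate((("top",140,155),("side",205,240))):
    c=camera(n)["color"]; cv2.imwrite(f"pics/{n}1.png",c); a[:,i*400:i*400+400]=crop(c,x,y,40,50,10)
cv2.imwrite("pics/c3.png",a); o=ctrl.get_obs(); print(o["eef_pos"],o["wrist_force"],o["torque"])
E
```

```text
time_s: 5.1
eef_pos: [0.4968, 0.1078, 0.2212]
eef_rot: [-0.0, 0.061, 0.998, -0.0]
wrist_force: [0.1, 0.5, -0.3]
opening: 0.251
grasp_force: 58.9
time_s: 6.35
eef_pos: [0.4936, 0.3138, 0.2214]
eef_rot: [0.0, 0.061, 0.998, -0.0]
wrist_force: [-0.4, 0.9, -1.0]
opening: 0.252
grasp_force: 59.0
[0.49360726 0.3140686  0.22139513] [ 0.35945892  0.47273237 -1.13567638] [ 0.02061107 -0.03474271  0.05671512]
```

View pics/c3.png

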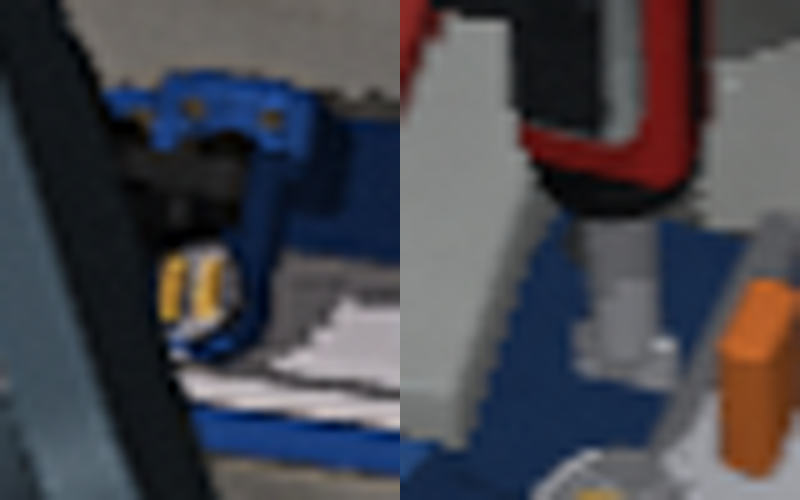

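```bash
python3 - <<'E'
from h import *
print("tip pred",proj("side",[.4936,.3140,.137]),"obs 226.85 277.2")
print("slot top",atz("top",158.55,183.9,.094),"side",atz("side",226.2,292.4,.094))
print(proj("side",[[.4936,.3140,.094],[.4946,.3140,.094],[.4936,.315,.094]]),proj("top",[.4936,.3140,.094]))
# finer: bar (yellow) centroids
for f,n,roi in(("pics/top1.png","top",(150,175,20,18)),("pics/side0.png","side",(215,283,24,20)),("pics/top0.png","top",(150,175,20,18))):
    im=cv2.imread(f).astype(float); x,y,w,h=roi; a=im[y:y+h,x:x+w]; m=np.clip((a[...,2]-a[...,0]-40)/60,0,1)*((a[...,2]>90))
    v,u=np.mgrid[y:y+h,x:x+w]; nn=m.sum(); c=((u*m).sum()/nn,(v*m).sum()/nn); print(f,c,nn,atz(n,*c,.094))
    if n=="top":
      for side in(u<c[0],u>c[0]):
        mm=m*side; s=mm.sum(); du,dv=u-(u*mm).sum()/s,v-(v*mm).sum()/s
        print(" bar",(u*mm).sum()/s,(v*mm).sum()/s,s,"lean",.5*np.arctan2(-2*(mm*du*dv).sum(),(mm*(dv**2-du**2)).sum()))
E
```

```text
tip pred [[226.71587023 277.61022181]] obs 226.85 277.2
slot top [0.49442837 0.31302332 0.094     ] side [0.49644964 0.31194828 0.094     ]
[[227.4737683  293.482412  ]
 [226.93908438 293.40785508]
 [227.35323649 293.90808221]] [[158.22561324 184.17382248]]
pics/top1.png (np.float64(158.43010752688173), np.float64(183.53533026113672)) 21.7 [0.49556216 0.31340689 0.094     ]
 bar 156.64732142857142 183.55952380952382 11.2 lean 0.14309819288109163
 bar 160.33174603174604 183.5095238095238 10.5 lean 0.16260474022236243
pics/side0.png (np.float64(228.16888652104424), np.float64(290.9019712306873)) 31.28333333333333 [0.49366434 0.30790753 0.094     ]
pics/top0.png (np.float64(158.33590402742072), np.float64(183.44730077120823)) 19.45 [0.49583948 0.3136987  0.094     ]
 bar 156.60639999999998 183.4048 10.416666666666668 lean 0.08255461489375245
 bar 160.33025830258305 183.4963099630997 9.033333333333331 lean 0.16106864782372549
```

```bash
python3 -m pendant '[[0.01,-0.005,0,0,0,-0.03],[0,0,-0.05,0,0,0],[0,0,-0.07,0,0,0],[0,0,-0.05,0,0,0],[0,0,-0.03,0,0,0],[0,0,-0.005,0,0,0],[0,0,-0.005,0,0,0],[0,0,-0.005,0,0,0],[0,0,0,0,0,0],[0,0,0,0,0,0]]'; python3 -c "
from bench import ctrl;o=ctrl.get_obs();print(o['eef_pos'],o['wrist_force'],o['torque'])"
```

```text
time_s: 7.7
eef_pos: [0.4956, 0.3133, 0.1785]
eef_rot: [0.0, 0.085, 0.996, 0.0]
wrist_force: [0.0, 0.2, -0.4]
opening: 0.25
grasp_force: 59.0
[0.49557656 0.31332575 0.1784868 ] [ 0.0203548   0.17199242 -0.43066712] [ 0.01249961  0.03107754 -0.03569393]
```

```bash
python3 -m pendant '[[0,0,-0.005,0,0,0],[0,0,-0.005,0,0,0],[0,0,-0.005,0,0,0],[0,0,-0.005,0,0,0],[0,0,0,0,0,0],[0,0,0,0,0,0],[0,0,0,0,0,0],[0,0,0,0,0,0],[0,0,0,0,0,0],[0,0,0,0,0,0]]'; python3 -c "
from bench import ctrl;o=ctrl.get_obs();print(o['eef_pos'],o['wrist_force'],o['torque'])"
```

```text
time_s: 8.95
eef_pos: [0.4955, 0.3133, 0.1743]
eef_rot: [-0.0, 0.085, 0.996, 0.0]
wrist_force: [0.8, 0.4, -1.7]
opening: 0.248
grasp_force: 59.0
[0.49545078 0.31331425 0.17428138] [ 0.8396927   0.43233446 -1.65484773] [0.06784968 0.00630617 0.00939449]
```

```bash
python3 -m pendant '[[0,0,-0.003,0,0,0],[0,0,-0.003,0,0,0],[0,0,-0.003,0,0,0],[0,0,-0.003,0,0,0],[0,0,0,0,0,0],[0,0,0,0,0,0],[0,0,0,0,0,0],[0,0,0,0,0,0],[0,0,0,0,0,0],[0,0,0,0,0,0]]'; python3 -c "
from bench import ctrl;o=ctrl.get_obs();print(o['eef_pos'],o['wrist_force'],o['torque'])"
```

```text
time_s: 10.2
eef_pos: [0.4958, 0.3134, 0.1731]
eef_rot: [0.0, 0.085, 0.996, 0.0]
wrist_force: [-2.9, -1.6, 6.9]
opening: 0.25
grasp_force: 60.1
[0.49577436 0.3133699  0.17310404] [-2.87630992 -1.55892849  6.9280438 ] [-0.22910034  0.56010443  0.01467978]
```

```bash
cat > m.py <<'E'
from h import *
T=[];F=[];E=[]
for _ in range(12):
    camera("top"); o=ctrl.get_obs(); T.append(o["torque"]);F.append(o["wrist_force"]);E.append(o["joint_efforts"][5])
T=np.array(T);r=R.from_quat(o["eef_rot"],scalar_first=True).as_matrix()
print("yaw",round(np.arctan2(-r[0,1],r[1,1]),4),"t",round(o["time_s"],2),"p",np.round(o["eef_pos"],4),"T",T.mean(0).round(3),"sd",T.std(0).round(3),"F",np.mean(F,0).round(2),"e6",np.mean(E).round(3),np.std(E).round(3))
E
python3 -m pendant '[[0,0,0.004,0,0,0],[0,0,0.004,0,0,0],[0,0,0,0,0,0],[0,0,0,0,0,0],[0,0,0,0,0,0],[0,0,0,0,0,0],[0,0,0,0,0,0],[0,0,0,0,0,0],[0,0,0,0,0,0],[0,0,0,0,0,0]]'; python3 m.py
python3 -m pendant '[[0,0,0,0,0,-0.02],[0,0,0,0,0,-0.02],[0,0,0,0,0,-0.02],[0,0,0,0,0,-0.02],[0,0,-0.0005,0,0,-0.02],[0,0,-0.0005,0,0,-0.02],[0,0,0,0,0,0],[0,0,0,0,0,0],[0,0,0,0,0,0],[0,0,0,0,0,0]]'; python3 m.py
```

```text
time_s: 11.45
eef_pos: [0.4955, 0.3133, 0.1734]
eef_rot: [-0.0, 0.085, 0.996, -0.0]
wrist_force: [0.8, 0.3, -0.5]
opening: 0.247
grasp_force: 59.1
yaw -0.1694 t 12.05 p [0.4954 0.3133 0.1735] T [ 0.147 -0.161  0.007] sd [0.021 0.024 0.026] F [ 0.58  0.52 -1.01] e6 0.006 0.0
time_s: 13.3
eef_pos: [0.4956, 0.3135, 0.1734]
eef_rot: [0.0, 0.178, 0.984, 0.0]
wrist_force: [2.3, 4.8, -2.3]
opening: 0.251
grasp_force: 58.9
yaw -0.3577 t 13.9 p [0.4956 0.3135 0.1734] T [ 1.133 -0.553  0.058] sd [0.035 0.031 0.025] F [ 2.53  4.57 -2.6 ] e6 0.054 0.0
```

```bash
sed -i 's/range(12)/range(3)/' m.py
python3 -m pendant '[[0.0015,0.0035,-0.0005,0,0,-0.02],[0,0,-0.0005,0,0,-0.02],[0,0,-0.0005,0,0,-0.02],[0,0,-0.0005,0,0,-0.02],[0,0,0,0,0,0],[0,0,0,0,0,0],[0,0,0,0,0,0],[0,0,0,0,0,0],[0,0,0,0,0,0],[0,0,0,0,0,0]]' >/dev/null; python3 m.py
```

```text
yaw -0.4835 t 15.3 p [0.4957 0.314  0.1729] T [ 0.242 -0.253  0.025] sd [0.017 0.009 0.012] F [ 1.23  1.04 -0.31] e6 0.047 0.0
```

```bash

python3 -m pendant '[[0,0,-0.0005,0,0,-0.02],[0,0,-0.0005,0,0,-0.02],[0,0,-0.0005,0,0,-0.02],[0,0,-0.0005,0,0,-0.02],[0,0,0,0,0,0],[0,0,0,0,0,0],[0,0,0,0,0,0],[0,0,0,0,0,0],[0,0,0,0,0,0],[0,0,0,0,0,0]]' >/dev/null; python3 m.py
```

```text
yaw -0.6092 t 16.7 p [0.4958 0.314  0.1725] T [ 0.149 -0.235  0.079] sd [0.029 0.027 0.034] F [ 0.82  0.41 -0.37] e6 0.045 0.0
```

```bash

python3 -m pendant '[[0,0,-0.0005,0,0,-0.02],[0,0,-0.0005,0,0,-0.02],[0,0,-0.0005,0,0,-0.02],[0,0,-0.0005,0,0,-0.02],[0,0,0,0,0,0],[0,0,0,0,0,0],[0,0,0,0,0,0],[0,0,0,0,0,0],[0,0,0,0,0,0],[0,0,0,0,0,0]]' >/dev/null; python3 m.py
```

```text
yaw -0.7349 t 18.1 p [0.4958 0.314  0.1721] T [ 0.155 -0.313  0.04 ] sd [0.052 0.016 0.012] F [ 1.25  0.68 -0.96] e6 0.045 0.0
```

```bash

python3 -m pendant '[[0,0,-0.0005,0,0,-0.02],[0,0,-0.0005,0,0,-0.02],[0,0,-0.0005,0,0,-0.02],[0,0,-0.0005,0,0,-0.02],[0,0,0,0,0,0],[0,0,0,0,0,0],[0,0,0,0,0,0],[0,0,0,0,0,0],[0,0,0,0,0,0],[0,0,0,0,0,0]]' >/dev/null; python3 m.py
```

```text
yaw -0.8606 t 19.5 p [0.4959 0.314  0.1718] T [ 0.082 -0.259  0.064] sd [0.008 0.029 0.011] F [1.37 0.64 1.46] e6 0.069 0.0
```

```bash

python3 -m pendant '[[0,0,-0.0005,0,0,-0.02],[0,0,-0.0005,0,0,-0.02],[0,0,0,0,0,0],[0,0,0,0,0,0],[0,0,0,0,0,0],[0,0,0,0,0,0],[0,0,0,0,0,0],[0,0,0,0,0,0],[0,0,0,0,0,0],[0,0,0,0,0,0]]' >/dev/null; python3 m.py
```

```text
yaw -0.9233 t 20.9 p [0.4958 0.3141 0.1716] T [ 0.049 -0.26   0.089] sd [0.035 0.016 0.009] F [ 1.26 -0.04  4.13] e6 0.081 0.0
```

```bash

python3 -m pendant '[[0,0,0,0,0,0.04],[0,0,0.02,0,0,0],[0,0,0.08,0,0,0],[0,0,0.1,0,0,0],[0,0,0.05,0,0,0],[0,-0.15,0,0,0,0.06],[0.01,-0.25,0,0,0,0.07],[0.01,-0.25,0,0,0,0.07],[0.01,-0.25,0,0,0,0.07],[0.01,-0.25,0,0,0,0.07]]'; python3 -m pendant '[[0.01,-0.25,0,0,0,0.07],[0,-0.25,0,0,0,0.06],[0,-0.25,0,0,0,0],[0,-0.2,0,0,0,0],[0,-0.09,0,0,0,0],[0,0,0,0,0,0],[0,0,0,0,0,0],[0,0,0,0,0,0],[0,0,0,0,0,0],[0,0,0,0,0,0]]'; python3 m.py
```

```text
time_s: 22.15
eef_pos: [0.5032, 0.0825, 0.2217]
eef_rot: [-0.0, 0.161, 0.987, -0.0]
wrist_force: [0.3, 0.0, -1.4]
opening: 0.248
grasp_force: 59.8
time_s: 23.4
eef_pos: [0.5058, -0.1235, 0.2216]
eef_rot: [0.0, 0.061, 0.998, 0.0]
wrist_force: [0.6, -0.0, -1.1]
opening: 0.252
grasp_force: 59.8
yaw -0.122 t 23.55 p [ 0.5058 -0.1238  0.2215] T [-0.009 -0.003  0.018] sd [0.033 0.041 0.025] F [ 0.12 -0.33 -1.11] e6 0.001 0.0
```

```bash

python3 -m pendant '[[0,0,-0.05,0,0,0],[0,0,-0.1,0,0,0],[0,0,-0.12,0,0,0],[0,0,-0.12,0,0,0],[0,0,-0.12,0,0,0],[0,0,-0.08,0,0,0],[0,0,-0.04,0,0,0],[0,0,-0.007,0,0,0],[0,0,-0.005,0,0,0],[0,0,0,0,0,0]]';  python3 m.py
```

```text
time_s: 24.8
eef_pos: [0.5062, -0.1242, 0.0937]
eef_rot: [0.001, 0.061, 0.998, -0.0]
wrist_force: [0.8, 0.3, -1.3]
opening: 0.247
grasp_force: 59.8
yaw -0.1222 t 24.95 p [ 0.5061 -0.1241  0.0935] T [-0.022 -0.008  0.02 ] sd [0.018 0.014 0.038] F [-0.45 -0.08 -1.22] e6 0.0 0.0
```

Release gently (about 1 mm drop), then lift clear.

```bash

python3 -m pendant '[[0,0,-0.003,0,0,0],[0,0,-0.003,0,0,0],[0,0,0,0,0,0],[0,0,0,0,0,0],[0,0,0,0,0,0],[0,0,0,0,0,0],[0,0,0,0,0,0],[0,0,0,0,0,0],[0,0,0,0,0,0],[0,0,0,0,0,0]]'; python3 -m pendant '[[0,0,0,0,0,0],[0,0,0,0,0,0],[0,0,0,0,0,0],[0,0,0,0,0,0],[0,0,0,0,0,0],[0,0,0.05,0,0,0],[0,0,0.12,0,0,0],[0,0,0.15,0,0,0],[0,0,0.15,0,0,0],[0,0,0.1,0,0,0]]' 0.6
```

```text
time_s: 26.2
eef_pos: [0.5059, -0.1241, 0.0923]
eef_rot: [0.0, 0.061, 0.998, -0.0]
wrist_force: [-2.0, 0.8, 5.8]
opening: 0.25
grasp_force: 60.6
time_s: 27.45
eef_pos: [0.5064, -0.1243, 0.2084]
eef_rot: [0.001, 0.061, 0.998, -0.001]
wrist_force: [-0.4, -0.2, -0.8]
opening: 0.8
grasp_force: 0.0
```

```bash

python3 -m pendant '[[0,0.1,0,0,0,-0.1],[-0.01,0.19,0,0,0,-0.1],[-0.01,0.19,0,0,0,-0.1],[-0.01,0.19,0,0,0,-0.1],[-0.015,0.19,0,0,0,-0.1],[-0.015,0.19,0,0,0,-0.1],[-0.015,0.19,0,0,0,-0.1],[-0.015,0.19,0,0,0,-0.1],[-0.01,0.19,0,0,0,-0.1],[-0.01,0.19,0,0,0,-0.115]]' 0.3;  python3 - <<'E'
from h import *
a=np.zeros((600,800,3),np.uint8)
for i,(n,x,y) in enumerate((("top",140,155),("side",205,240))):
    c=camera(n)["color"]; cv2.imwrite(f"pics/{n}2.png",c); a[:400,i*400:i*400+400]=crop(c,x,y,50,50,8)
    a[400:,i*400:i*400+200]=crop(c,*((285,160) if i==0 else (235,145)),40,40,5)
cv2.imwrite("pics/c4.png",a); o=ctrl.get_obs(); print(o["eef_pos"],o["eef_rot"],o["q"])
o=np.array([.4958,.314,0]);d=np.array([.1455,.9894,0])
for y in(-.0735,-.0765): print(proj("side",o+d*y+[0,0,.074]),proj("top",o+d*y+[0,0,.074]))
E
```

```text
time_s: 28.7
eef_pos: [0.4837, 0.2393, 0.2068]
eef_rot: [0.0, 0.759, 0.652, 0.0]
wrist_force: [0.6, -1.1, -0.9]
opening: 0.652
grasp_force: 0.0
[0.48331464 0.24100324 0.2067259 ] [-2.25682230e-04  7.56935545e-01  6.53489056e-01  7.64095139e-04] [2.42031058e-01 1.34013821e-01 1.72890312e+00 1.14352386e-03
 1.27751800e+00 3.88127359e-01]
[[240.05362796 272.13200521]] [[183.20638182 187.55507797]]
[[240.56462941 271.05598266]] [[184.165836   187.67764775]]
```

View pics/c4.png

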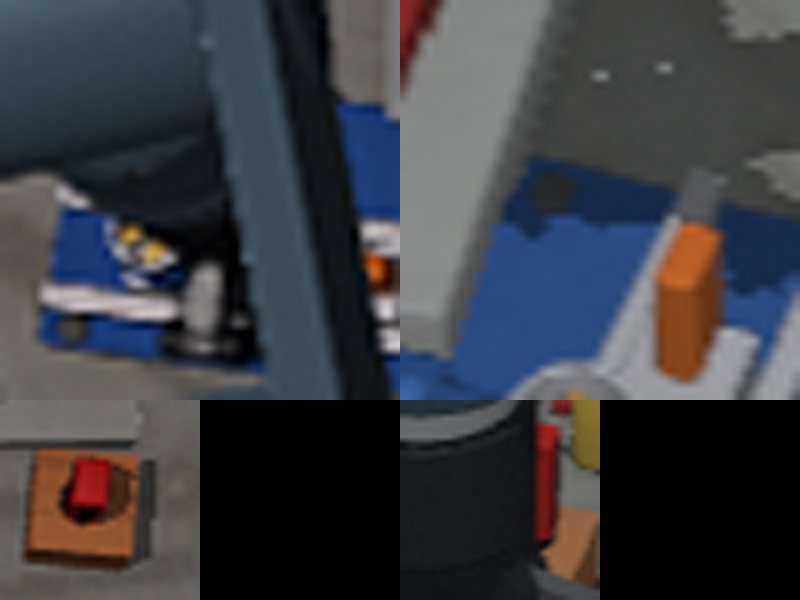

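```bash

python3 -m pendant '[[0.007,-0.013,-0.08,0,0,0],[0,0,-0.12,0,0,0],[0,0,-0.14,0,0,0],[0,0,-0.14,0,0,0],[0,0,-0.13,0,0,0],[0,0,-0.09,0,0,0],[0,0,-0.05,0,0,0],[0,0,-0.02,0,0,0],[0,0,-0.005,0,0,0],[0,0,0,0,0,0]]' && python3 -m pendant '[[0,0,0,0,0,0],[0,0,0,0,0,0],[0,0,0,0,0,0],[0,0,0,0,0,0],[0,0,0,0,0,0],[0,0,0,0,0,0],[0,0,0,0,0,0],[0,0,0,0,0,0],[0,0,0,0,0,0],[0,0,0,0,0,0]]' -1; python3 m.py
```

```text
time_s: 30.05
eef_pos: [0.4857, 0.2356, 0.0516]
eef_rot: [0.0, 0.757, 0.654, 0.001]
wrist_force: [0.2, 0.5, 0.8]
opening: 0.649
grasp_force: 0.0
time_s: 31.3
eef_pos: [0.4851, 0.2355, 0.0513]
eef_rot: [0.0, 0.757, 0.654, -0.0]
wrist_force: [-2.9, -1.0, 5.5]
opening: 0.131
grasp_force: 59.5
yaw -1.7162 t 31.45 p [0.4851 0.2355 0.0513] T [-0.015  0.44   0.212] sd [0.014 0.013 0.019] F [-2.83 -0.11  5.36] e6 0.208 0.0
```

```bash

python3 -m pendant '[[-0.002,-0.013,0,0,0,0],[-0.003,-0.02,0,0,0,0],[-0.003,-0.02,0,0,0,0],[-0.003,-0.02,0,0,0,0],[-0.003,-0.02,0,0,0,0],[-0.003,-0.02,0,0,0,0],[0,0,0,0,0,0],[0,0,0,0,0,0],[0,0,0,0,0,0],[0,0,0,0,0,0]]';  python3 m.py
```

```text
time_s: 32.7
eef_pos: [0.4821, 0.2149, 0.0513]
eef_rot: [-0.001, 0.757, 0.654, 0.002]
wrist_force: [0.4, 9.7, 1.4]
opening: 0.133
grasp_force: 58.9
yaw -1.717 t 32.85 p [0.4821 0.2149 0.0513] T [ 1.426  0.162 -0.021] sd [0.022 0.023 0.012] F [-0.43  9.93  1.63] e6 0.004 0.0
```

```bash

python3 -m pendant '[[-0.003,-0.02,0,0,0,0],[-0.003,-0.02,0,0,0,0],[-0.003,-0.02,0,0,0,0],[-0.003,-0.02,0,0,0,0],[-0.003,-0.02,0,0,0,0],[-0.003,-0.02,0,0,0,0],[-0.002,-0.012,0,0,0,0],[0,0,0,0,0,0],[0,0,0,0,0,0],[0,0,0,0,0,0]]';  python3 m.py
```

```text
time_s: 34.1
eef_pos: [0.478, 0.1873, 0.0513]
eef_rot: [-0.0, 0.757, 0.654, 0.001]
wrist_force: [-1.4, 4.8, 4.5]
opening: 0.13
grasp_force: 59.5
yaw -1.717 t 34.25 p [0.478  0.1873 0.0513] T [0.838 0.311 0.021] sd [0.002 0.02  0.028] F [-1.42  4.46  4.37] e6 -0.007 0.0
```

```bash

python3 -m pendant '[[0,0,0,0,0,0],[0,0,0,0,0,0],[0,0,0,0,0,0],[0,0,0,0,0,0],[0,0,0,0,0,0],[0,0,0.05,0,0,0],[0,0,0.15,0,0,0],[0,0,0.2,0,0,0],[0,0,0.2,0,0,0],[0,0,0.1,0,0,0]]' 0.3; python3 -m pendant '[[-0.1,-0.2,0.1,0,0,0],[-0.15,-0.2,0.1,0,0,0],[-0.15,-0.2,0,0,0,0],[-0.1,-0.2,0,0,0,0],[0,-0.2,0,0,0,0],[0,-0.2,0,0,0,0],[0,0,0,0,0,0],[0,0,0,0,0,0],[0,0,0,0,0,0],[0,0,0,0,0,0]]';python3 - <<'E'
from h import *
a=np.zeros((600,800,3),np.uint8)
for i,(n,x,y) in enumerate((("top",140,155),("side",175,235))):
    c=camera(n)["color"]; cv2.imwrite(f"pics/{n}3.png",c); a[:400,i*400:i*400+400]=crop(c,x,y,80,80,5)
    a[400:,i*400:i*400+400]=crop(c,*((225,160) if i==0 else (225,145)),100,50,4)
cv2.imwrite("pics/c5.png",a); print(ctrl.get_obs()["eef_pos"])
o=np.array([.4958,.314,0]);d=np.array([.1455,.9894,0])
print(proj("side",o+d*-.125+[0,0,.074]))
E
```

```text
time_s: 35.5
eef_pos: [0.479, 0.1866, 0.1943]
eef_rot: [0.001, 0.757, 0.654, 0.002]
wrist_force: [0.0, -0.3, -0.1]
opening: 0.646
grasp_force: 0.0
time_s: 36.75
eef_pos: [0.3778, -0.0527, 0.2309]
eef_rot: [-0.0, 0.756, 0.654, 0.0]
wrist_force: [0.5, -0.4, 0.0]
opening: 0.649
grasp_force: 0.0
[ 0.37778307 -0.05296341  0.2308547 ]
[[248.47408854 254.40092939]]
```

View pics/c5.png

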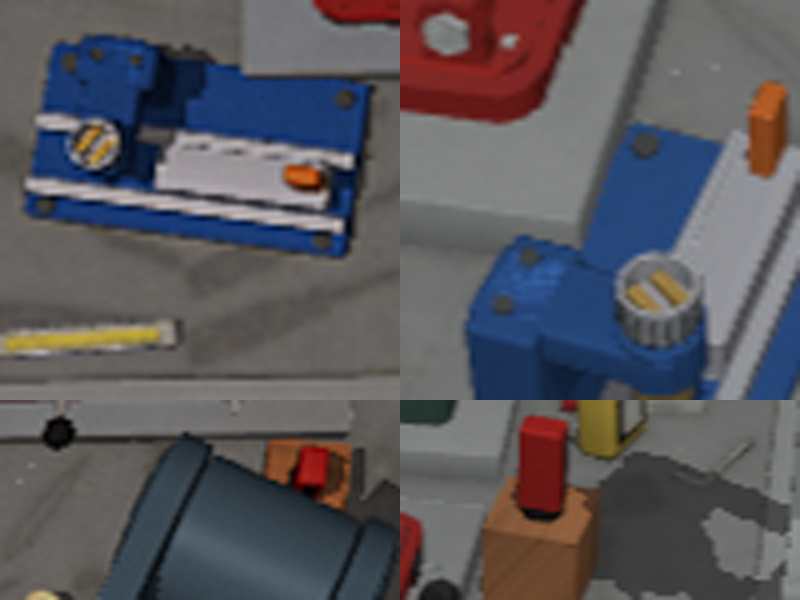

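The tab's top shows at side pixel (249, 254), so the block's origin is about -82 mm: clear of the foot and lying in the channel. The driver stands upright in its stand.

```bash
python3 -c "
from bench import ctrl;print(ctrl.hand_in())"
```

```text
the job is handed in; nothing more can be done
None
```

I turned the stop screw down to a light pinch, estimated at 6–8 N from the turning moment, put the driver back upright in its stand, drew the block about 14 mm past clear of the foot and left it in the channel, and handed in at about 37 s; the verdict was not shown.

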